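# Lock the medicine box and return its key

### The arm

A 7-joint arm with a two-finger parallel gripper is mounted at the origin on the work surface. World frame = base frame: x ahead of the robot, y to its left, z up, the work surface at z = 0. Lengths are in mm, angles in rad, forces in N, time in s.
With the tool pointing down it reaches from about 400 to 875 mm from the base axis. Payload 4.4 kg.
Tool frame: the origin (TCP) lies between the finger pads; the fingertips stand 8 mm ahead of it and the grasp point (between the pads) lies 11 mm behind it; x points along the fingers, z is the direction in which the jaws open and shut, and the axes are right-handed (so a half turn about x gives the same grasp; the last joint's range is limited). The gripper opens to 85 mm and grips with 20 to 120 N. Pads are 22 mm wide; open, the fingers measure 114 mm over their backs; the gripper's body (76 mm by 85 mm) begins 54 mm behind the grasp point. The pads swing forward as they close: fully open they stand 13 mm farther back than shut.
Start: joints at [1.063, 0.628, 0.038, 1.517, -0.027, 0.996, -0.02], TCP at [277.947, -587.591, 239.313] pointing down, gripper open.
Joint ranges: [-3.06, 3.06], [-0.37, 2.12], [-1.25, 1.32], [0.18, 2.47], [-1.1, 4.24], [0.23, 1.98], [-2.94, 2.94]. Speed limits (rad/s): [2.57, 2.57, 3.14, 3.14, 3.14, 3.14, 3.14].

### API

Orientations are given as a 3x3 rotation matrix whose columns are the frame's x, y, z axes.
In Python, from workcell import arm, imaging gives the robot as it stands.
- The arm moves only by the tool drive_tool, never from a script. Its argument "commands" is one flat list of numbers, 7 for each row, row after row: the shift along the tool's x, y, z in cm, then the turn, a rotation vector about the tool's x, y, z in degrees, then the closure in counts, from 0 (fully open) to 255 (shut). A call has 1 to 8 rows; each row shifts and turns the pose as measured when the row begins, along the tool's axes as they then stand; what a row does not reach is not made up. A row lasts 1/10 s, in which the tool goes at most 50 mm and 8.59 degrees, less where a joint would pass 70% of its speed; a pose out of reach is approached as far as the arm can. A call is refused whole if a number of a shift passes 5 or a number of a turn 8.59, either way. A call with a gripper value outside its range is refused whole. The fingers move at their own pace and stop on an object; "grip_force" is the grip in N (left out, the last holds). Time passes only in rows, so rows that do not move let the fingers close. It gives the time, the measured TCP pose, the force and the opening at its end, in the units of the state.
- arm.observe(): the state, without advancing time (a new reading comes with each control period).
- imaging.capture(name): name is "side" or "top"; returns a dict with "pixels" (400x640x3 uint8, red, green, blue), "fovy" (degrees; the focal length in pixels is half the picture's height over the tangent of half this angle, whatever the lens; pixels are square), "cx", "cy" (the principal point, pixels), "rvec" (rotation vector, rad) and "tvec" (3), from world to camera coordinates, as OpenCV has them. Camera axes: x right, y down, z forward; pixel columns grow to the right and rows downward; lengths in mm; the calibration is good to about 2 mm. A picture is of the moment at which its call begins. There is no depth.
- arm.close_job(): hands the job in, once; it reports no verdict.
The state is a dict: "t": time; "qpos": joint angles; "qvel": joint speeds; "joint_torque": joint torques, N m; "tcp_pos": TCP position; "ee_rot": TCP orientation; "wrist_force": force on the tool from outside, world axes, zero at the start; "moment": the same for the moment, N m; "grip_width": finger opening in mm.
Only numpy, scipy, OpenCV 4.12 (cv2) and the standard library are available. Lean on these libraries where they do the work, as an engineer would, in place of code of your own. Each camera call takes 0.05 s, during which the arm holds its last target. There are 200 camera calls.

### The job

Lock the medicine box with the red-headed key: take it from the key stand, push it gently all the way into the lock on top of the box, and turn it clockwise (seen from above) until you feel it come up firmly against its stop, which throws the brass bolt. Then turn it back to the one position where it comes out, draw it out and stand it back upright in its free well in the key stand, letting go of it. Never force the key, and leave the blue key and the carton on the box where they are.

Things in the scene. Friction and masses are not known exactly. Their poses are not given: they have to be found in the camera images.
- redkey_mid (a point): Middle of the loose red-headed key (50 g), on its axis, 33 mm above its tip; it stands upright (z up) in a well of the stand. Head: flat red plastic, 30 mm along x, 9 mm thick along y, from 34 to 66 mm above the tip, to be gripped across its thickness (y). Below it a round collar 18 mm diameter, 30 to 34 mm above the tip. Half a turn about z gives the same key
- redkey: The same key; origin at its tip, z up to the head, x along the wings and the head's width. Round steel shank 7 mm diameter from the tip to the collar, its first 4 mm tapering to 4 mm diameter at the tip; two equal flat wings on it, 28 mm over both along x, 4 mm thick along y, from 9 to 21 mm above the tip
- bluekey_mid (a point): Middle of a key of the same shape with a blue head, standing in the other well of the stand; not to be disturbed
- well_a (a point): Centre of the mouth of one well in the top of the fixed grey key stand (150 x 56 mm, 45 mm high, long side along x; z up). The well is a pocket 34 mm along x, 11 mm along y, 40 mm deep; a key stands in it with its wings along x, either way round, its collar on the stand's top, its middle then 3 mm above the mouth
- well_b (a point): Centre of the mouth of the stand's other well, 74 mm from the first along +x; same shape and axes. One well holds the red key, the other the blue key
- keyhole (a point): Centre of the key hole in the 64 x 64 mm steel top of the lock, 106 mm above the table; z up, x along the slot. Plate 5 mm thick; slot 30 x 6.5 mm (x, y) with a 9 x 9 mm square at its centre. Key in wings along the slot, either way round; home, its collar is on the plate, its middle 3 mm above this point. Turned, the wings are held under the plate (4 mm lift) until within 0.09 rad of the slot
- lockbox: The fixed medicine box with its lock: 200 x 260 mm, 70 mm high, white with a blue lid, the 36 mm high steel lock case on top; origin at the centre of its underside; axes as for the key hole, which lies at x -30, y +30 mm
- plug (a joint): Turn of the plug under the plate, clockwise from above, rad; 0 = key goes in or out (hard stop). Turning takes about 0.1 N m; it stays where left. The turn ends at a springy stop (10 N m/rad), anywhere from 0.75 to 1.35 rad, hidden and different each time: 0.2 to 0.3 N m is firmly against it, more (or a push or pull over 50 N) may force the key. Play between key and plug 0.08 rad
- bolt (a joint): Travel of the brass bolt out of the lock case towards -y of the box into the brass keeper on the lid, m: 0 to 0.002 = unlocked, as at the start; 0.0045 to 0.011 = thrown, depending on the lock's stop. A wing of the key pushes it out during the clockwise turn against about 3 N; it stays out when the key is turned back
- carton_mid (a point): Middle of a white medicine carton 50 x 35 mm, 75 mm high, standing on the far end of the medicine box's lid; not to be disturbed
Things that resemble listed ones, but are neither listed nor needed, are in the scene too. Of the things like the redkey, leave any that is green or turquoise; of the rest the larger one is meant.

How it is judged (in metres and radians):
On the way, in this order (a step that is already met when the one before it is completed fails the run):
1. the red key is fully home in the lock, not yet turned (horizontal distance between redkey_mid and keyhole below 0.004 m and z of redkey_mid in the frame of keyhole below 0.006 m and value of joint plug below 0.2 rad), for 0.1 s.
2. the key in the lock is turned clockwise firmly against its stop (15 N or more between key and lock) and the bolt is thrown (value of joint plug above 0.7 rad and value of joint bolt above 0.004 m and contact force between redkey and lockbox above 15 N and z of redkey_mid in the frame of keyhole below 0.01 m), for 0.05 s.
3. the key is turned back to the release position (value of joint plug below 0.17 rad and z of redkey_mid in the frame of keyhole below 0.012 m), for 0.1 s.
4. the key is drawn out of the lock (z of redkey_mid in the frame of keyhole above 0.036 m), for 0.1 s.
At the end, for the whole second after the job is handed in: The bolt is thrown (more than 4 mm), the plug is back at its start (within 0.17 rad), and the red key stands upright (within 0.2 rad), at rest and released, in the free well of the key stand, its middle within 8 mm of the well's axis and its collar down on the stand (within 5 mm) (value of joint bolt above 0.004 m and value of joint plug below 0.17 rad and ((horizontal distance between redkey_mid and well_a below 0.008 m and z of redkey_mid in the frame of well_a below 0.008 m) or (horizontal distance between redkey_mid and well_b below 0.008 m and z of redkey_mid in the frame of well_b below 0.008 m)) and angle between redkey's own z axis and vertical below 0.2 rad and linear speed of redkey below 0.02 m/s); the robot touches nothing.
It fails at once if the red key is forced: more than 60 N between it and the box with its lock (contact force between redkey and lockbox above 60 N).
It fails at once if the robot presses on the box with more than 15 N (contact force between any of the fingers, the arm and lockbox above 15 N).
It fails at once if the blue key is moved more than 15 mm (distance of bluekey_mid from where it was at the start of the episode above 0.015 m).
It fails at once if the carton on the box is moved more than 20 mm (distance of carton_mid from where it was at the start of the episode above 0.02 m).
It also fails if it takes over 72 s, if anything falls off the work surface, if the arm or the gripper's body presses on something with over 40 N, if the wrist force passes 120 N, or if a joint passes its speed limit or range.

## Working session

There is one attempt and no reset: what is moved stays moved. The work goes in short steps, Python scripts to look and compute and a tool call to move; the robot and the scene stay as the last step left them, time stands still between calls to the robot, and variables do not carry over. Pictures are saved under pics/ and viewed, about 8 in all and at most 12, crops included, and the job is handed in when it is done.

Besides the shell and the picture viewer there is one more tool, called after "Emit:" as name(argument=value, ...) on one line, values as JSON. drive_tool: Moves the arm, as the interface text tells. Its arguments: {"type":"object","properties":{"commands":{"type":"array","items":{"type":"number"}},"grip_force":{"type":"number"}},"required":["commands"]}

```bash
mkdir -p pics; cat > h.py <<'E'
import numpy as np,cv2,json
from workcell import arm,imaging
def cap(n,fn=None):
    c=imaging.capture(n)
    if fn: cv2.imwrite('pics/'+fn,cv2.cvtColor(c['pixels'],cv2.COLOR_RGB2BGR))
    return c
def K(c):
    f=200/np.tan(np.radians(c['fovy'])/2); return np.array([[f,0,c['cx']],[0,f,c['cy']],[0,0,1.]])
def proj(c,P): return cv2.projectPoints(np.array(P,float).reshape(-1,1,3),np.array(c['rvec'],float),np.array(c['tvec'],float),K(c),None)[0].reshape(-1,2)
def ray(c,uv):
    R=cv2.Rodrigues(np.array(c['rvec'],float))[0]; d=R.T@np.linalg.inv(K(c))@np.array([*uv,1.]); return -R.T@np.array(c['tvec'],float).ravel(),d
def atz(c,uv,z):
    o,d=ray(c,uv); return o+d*(z-o[2])/d[2]
def tri(c1,u1,c2,u2):
    o1,d1=ray(c1,u1);o2,d2=ray(c2,u2); s=np.linalg.lstsq(np.c_[d1,-d2],o2-o1,rcond=None)[0]; a=o1+d1*s[0];b=o2+d2*s[1]; return (a+b)/2,np.linalg.norm(a-b)
def crop(c,u,v,w,h,s,fn):
    p=c['pixels'][v:v+h,u:u+w]; cv2.imwrite('pics/'+fn,cv2.cvtColor(cv2.resize(p,None,fx=s,fy=s,interpolation=cv2.INTER_CUBIC),cv2.COLOR_RGB2BGR))
E
python3 - <<'E'
from h import *
a=cap('side');b=cap('top')
im=np.vstack([a['pixels'],b['pixels']])
cv2.imwrite('pics/s0.png',cv2.cvtColor(a['pixels'],cv2.COLOR_RGB2BGR));cv2.imwrite('pics/t0.png',cv2.cvtColor(b['pixels'],cv2.COLOR_RGB2BGR))
for c in(a,b): print(c['fovy'],c['cx'],c['cy'],c['rvec'],c['tvec'],ray(c,(320,200)))
s=arm.observe();print(s)
E
```

```text
46.29702847046671 317.51561812768284 204.63622229491676 [ 2.05724095 -0.41355072  0.20703713] [-518.36595176  197.36397674  818.30356324] (array([ 264.74031149, -765.94670406,  566.1402078 ]), array([ 0.32026682,  0.811325  , -0.48919049]))
56.29511666537834 319.2912072656768 202.8904504822883 [ 2.10284604 -2.16195004  0.22024731] [-21.51066715 550.97253145 714.3473854 ] (array([408.57434052, -19.77272273, 804.36414262]), array([ 0.19237168, -0.02428252, -0.98105396]))
{'t': 0.1, 'qpos': array([ 1.06322996,  0.6292926 ,  0.0384652 ,  1.51825647, -0.02698328,
        0.9963381 , -0.02002996]), 'qvel': array([ 0.00087827, -0.00078619,  0.00029044, -0.00303268, -0.00036449,
       -0.00102947,  0.00111618]), 'joint_torque': array([ 3.11175427e-03, -5.64540446e+01,  1.23060599e+00, -1.93975908e+01,
        1.13527876e-02,  5.37144791e-03,  3.59826447e-05]), 'tcp_pos': array([ 277.67339755, -587.08934142,  238.45986827]), 'ee_rot': array([[-8.00822436e-04,  9.04013751e-01,  4.27502628e-01],
       [ 1.58517682e-03,  4.27503376e-01, -9.04012362e-01],
       [-9.99998423e-01, -4.62861231e-05, -1.77537594e-03]]), 'wrist_force': array([-0.0936888 , -0.39786674, -0.76490406]), 'moment': array([ 0.00012375,  0.02472463, -0.03603398]), 'grip_width': 85.39373985361547}
```

View pics/s0.png

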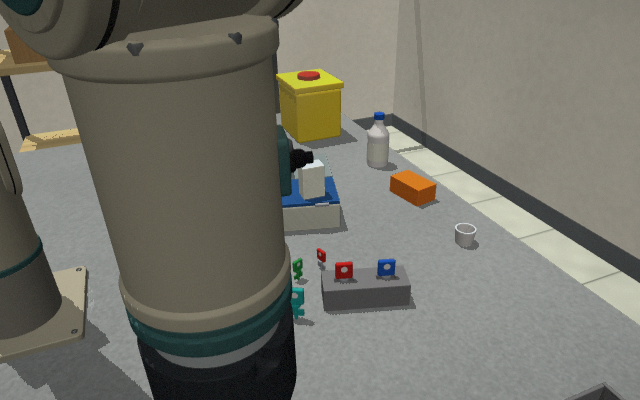

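View pics/t0.png

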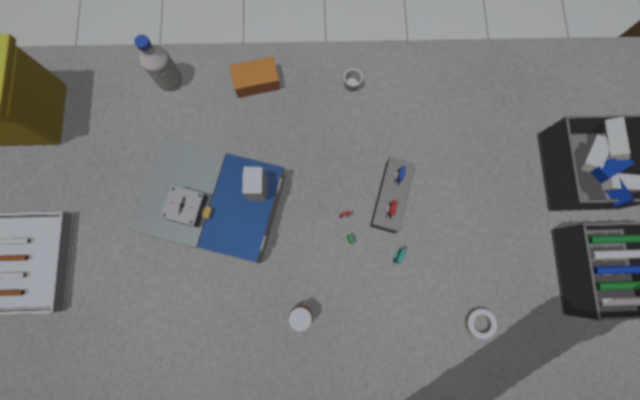

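The top view shows the stand at about (393,195), with the red key at (393,208) and the blue key at (401,174). The lock plate is at (183,206). There are two red candidates: the large one in the stand at (393,208), and a small loose one at (345,213). The one in the stand is larger and sits in a well, so it fits the description. The turquoise item at (401,255) and the green one at (351,239) are decoys. I'll confirm with enlarged crops.

```bash
python3 - <<'E'
from h import *
c=cap('top')
A=cv2.resize(c['pixels'][150:240,335:425],None,fx=6,fy=6,interpolation=cv2.INTER_CUBIC)
B=cv2.resize(c['pixels'][180:233,155:220],None,fx=10,fy=10,interpolation=cv2.INTER_CUBIC)[:540,:260+390]
# grids
cv2.imwrite('pics/a.png',cv2.cvtColor(A,cv2.COLOR_RGB2BGR));cv2.imwrite('pics/b.png',cv2.cvtColor(B,cv2.COLOR_RGB2BGR))
p=c['pixels'].astype(int);r,g,b=p[...,0],p[...,1],p[...,2]
for n,m in(('red',(r>90)&(r>1.8*g)&(r>1.8*b)),('blue',(b>90)&(b>1.6*r)&(b>1.3*g))):
    k,l,s,ce=cv2.connectedComponentsWithStats(m.astype(np.uint8))
    for i in range(1,k):
        if s[i,4]>8: print(n,s[i],ce[i], atz(c,ce[i],95))
print(atz(c,(183,206),106),atz(c,(393,195),45))
E
```

```text
red [390 201   7  14  62] [392.69354839 207.30645161] [ 529.63048192 -177.4462272    95.        ]
red [341 212   8   4  18] [344.61111111 213.33333333] [520.31668344 -83.88748595  95.        ]
blue [135  35  14  13 136] [141.36029412  41.00735294] [894.94200796 324.96233627  95.        ]
blue [ 198  154   84  108 4794] [237.60846892 212.10262829] [528.15518411 121.1423274   95.        ]
blue [591 159  43  24 512] [611.390625   168.47070312] [ 596.60953744 -619.89270524   95.        ]
blue [398 166   7  14  62] [401.38709677 172.62903226] [ 598.41066652 -199.18227169   95.        ]
blue [607 182  27  24 312] [620.45192308 195.25      ] [ 541.85021475 -628.34965798   95.        ]
blue [597 266  43   9 349] [617.74212034 269.56446991] [ 398.82515449 -597.15371507   95.        ]
[540.69243027 221.69759997 106.        ] [ 564.13791963 -190.91369509   45.        ]
```

View pics/a.png

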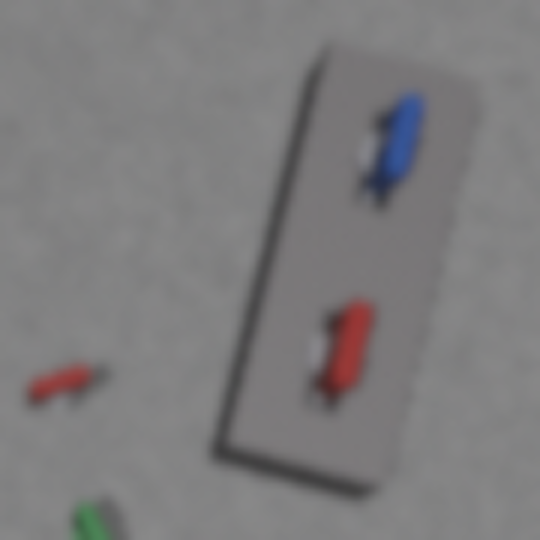

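View pics/b.png

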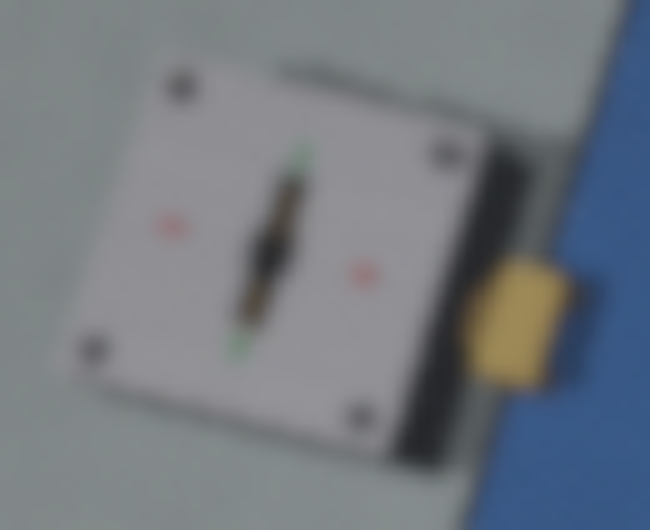

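The crops show red at a-crop (350,347), upright in the stand, and the loose red piece is clearly smaller. The slot centre is at b-crop (270,252). Next I fit both geometrically.

```bash
cat >> h.py <<'E'
def blob(c,col,win):
    u0,v0,u1,v1=win;p=c['pixels'].astype(int)[v0:v1,u0:u1];r,g,b=p[...,0],p[...,1],p[...,2]
    m=(r>80)&(r>1.7*g)&(r>1.7*b) if col=='r' else (b>80)&(b>1.6*r)&(b>1.3*g)
    ys,xs=np.nonzero(m); h=cv2.convexHull(np.c_[xs,ys].astype(np.float32)); M=cv2.moments(h); return np.array([M['m10']/M['m00']+u0,M['m01']/M['m00']+v0])
def headpred(c,x,y,z0,th):  # z0 = tip height
    e=np.array([np.cos(th),np.sin(th)]);n=np.array([-e[1],e[0]])
    P=[[*(np.array([x,y])+a*15*e+b*4.5*n),z0+z] for a in(-1,1) for b in(-1,1) for z in(34,66)]
    M=cv2.moments(cv2.convexHull(proj(c,P).astype(np.float32))); return np.array([M['m10']/M['m00'],M['m01']/M['m00']])
E
python3 - <<'E'
from h import *
from scipy.optimize import least_squares
t=cap('top');s=cap('side')
m=[blob(t,'r',(380,190,410,225)),blob(t,'b',(385,155,415,190)),blob(s,'r',(334,258,356,284)),blob(s,'b',(374,254,400,282))]
def res(q,w=(1,1)):
    x,y,th=q; d=74*np.array([np.cos(th),np.sin(th)])
    P=[(x,y),(x+d[0],y+d[1])]
    return np.concatenate([w[0]*(headpred(t,*P[0],15,th)-m[0]),w[0]*(headpred(t,*P[1],15,th)-m[1]),w[1]*(headpred(s,*P[0],15,th)-m[2]),w[1]*(headpred(s,*P[1],15,th)-m[3])])
for w in((1,1),(1,0),(0,1)):
    r=least_squares(res,[530,-180,-.3],args=(w,)); print(w,r.x.round(3),r.fun.round(2))
U=lambda a,b:(155+(a+.5)/10-.5,180+(b+.5)/10-.5)
sc=[atz(t,U(*p),106)[:2] for p in((180,87),(446,153),(360,416),(92,351))]
print('hole',np.mean(sc,0),[np.linalg.norm(sc[i]-sc[i-1]) for i in range(4)])
e1=sc[0]-sc[3]+sc[1]-sc[2];e2=sc[0]-sc[1]+sc[3]-sc[2]
print('slot ang',np.arctan2(e1[1],e1[0]),np.arctan2(e2[1],e2[0])-np.pi/2, 'greens',[atz(t,U(*p),106)[:2] for p in((303,150),(239,347))])
E
```

```text
(1, 1) [ 5.35341e+02 -1.81172e+02 -2.88000e-01] [-1.24 -0.47 -1.97 -0.15 -0.28  0.46 -0.28  0.03]
(1, 0) [ 5.35104e+02 -1.80971e+02 -2.89000e-01] [-1.33 -0.35 -2.03 -0.03 -0.    0.   -0.    0.  ]
(0, 1) [ 5.3e+02 -1.8e+02 -3.0e-01] [-0.    0.   -0.    0.   -3.38  0.84 -3.22  0.72]
hole [543.39272436 224.58029652] [np.float64(52.41496529685525), np.float64(52.634413367854), np.float64(52.03874753799753), np.float64(52.22839480854616)]
slot ang -0.27859917862640715 -0.26833693866430464 greens [array([562.70609249, 219.04544757]), array([525.14907716, 229.59285217])]
```

```bash
python3 - <<'E'
from h import *
from scipy.optimize import least_squares
t=cap('top');s=cap('side')
m=[blob(t,'r',(380,190,410,225)),blob(t,'b',(385,155,415,190)),blob(s,'r',(334,258,356,284)),blob(s,'b',(374,254,400,282))]
print(m)
def res(q,w=(1,1)):
    x,y,th=q[0]*100,q[1]*100,q[2]; d=74*np.array([np.cos(th),np.sin(th)])
    P=[(x,y),(x+d[0],y+d[1])]
    return np.concatenate([w[0]*(headpred(t,*P[0],15,th)-m[0]),w[0]*(headpred(t,*P[1],15,th)-m[1]),w[1]*(headpred(s,*P[0],15,th)-m[2]),w[1]*(headpred(s,*P[1],15,th)-m[3])])
for w in((1,1),(1,0),(0,1)):
    r=least_squares(res,[5.3,-1.80,-.3],args=(w,),diff_step=3e-3); print(w,r.x.round(4),r.fun.round(2))
E
```

```text
[array([392.54569892, 207.4811828 ]), array([401.26299694, 172.78899083]), array([343.45697897, 269.90312301]), array([385.69779507, 267.01621271])]
(1, 1) [ 5.3514 -1.825  -0.3047] [-0.55 -0.44 -0.74  0.08 -0.07  0.91  0.15  0.92]
(1, 0) [ 5.3474 -1.8373 -0.3063] [ 0.07 -0.26 -0.08  0.27  0.    0.    0.    0.  ]
(0, 1) [ 5.3622 -1.8025 -0.3029] [-0.   -0.   -0.   -0.   -0.04  0.01  0.04 -0.01]
```

```bash
cat >> h.py <<'E'
def plan(p,th,n):  # target TCP pos, key x-angle th (jaw z = key +y), n rows; prints rows in tool axes cm/deg
    from scipy.spatial.transform import Rotation as Ro
    s=arm.observe();R=s['ee_rot'];z=np.array([-np.sin(th),np.cos(th),0]);x=np.array([0,0,-1.]);T=np.c_[x,np.cross(z,x),z]
    rv=Ro.from_matrix(R.T@T).as_rotvec(); d=(np.array(p)-s['tcp_pos'])/n
    print('t',round(s['t'],2),'tcp',s['tcp_pos'].round(1),'err',(np.array(p)-s['tcp_pos']).round(1),'rot',np.degrees(rv).round(2),'F',s['wrist_force'].round(1),'M',s['moment'].round(2),'w',round(s['grip_width'],1),'q',s['qpos'].round(2))
    for k in range(n):
        Rk=R@Ro.from_rotvec(rv*k/n).as_matrix(); print(*(Rk.T@d/10).round(2),*np.degrees(rv/n).round(2))
E
python3 -c "
from h import *
plan((535,-183,180),-.305,16)"
```

```text
t 0.35 tcp [ 277.9 -587.5  239.1] err [257.1 404.5 -59.1] rot [-1.3721e+02 -1.0000e-02 -3.0000e-02] F [ 0.5 -0.5  0.2] M [ 0.01 -0.    0.02] w 85.0 q [ 1.06  0.63  0.04  1.52 -0.03  1.   -0.02]
0.37 2.53 -1.6 -8.58 -0.0 -0.0
0.37 2.74 -1.2 -8.58 -0.0 -0.0
0.37 2.89 -0.78 -8.58 -0.0 -0.0
0.37 2.98 -0.34 -8.58 -0.0 -0.0
0.37 2.99 0.11 -8.58 -0.0 -0.0
0.37 2.94 0.55 -8.58 -0.0 -0.0
0.37 2.83 0.99 -8.58 -0.0 -0.0
0.37 2.65 1.4 -8.58 -0.0 -0.0
0.37 2.41 1.78 -8.58 -0.0 -0.0
0.37 2.12 2.12 -8.58 -0.0 -0.0
0.37 1.78 2.41 -8.58 -0.0 -0.0
0.37 1.4 2.65 -8.58 -0.0 -0.0
0.37 0.99 2.83 -8.58 -0.0 -0.0
0.37 0.56 2.94 -8.58 -0.0 -0.0
0.37 0.11 2.99 -8.58 -0.0 -0.0
0.37 -0.33 2.98 -8.58 -0.0 -0.0
```

Emit:
drive_tool(commands=[0.3, 2.5, -1.6, -8.5, 0, 0, 120, 0.3, 2.7, -1.2, -8.5, 0, 0, 120, 0.3, 2.9, -0.8, -8.5, 0, 0, 120, 0.3, 3, -0.3, -8.5, 0, 0, 120, 0.3, 3, 0.1, -8.5, 0, 0, 120, 0.3, 2.9, 0.5, -8.5, 0, 0, 120, 0.3, 2.8, 1, -8.5, 0, 0, 120, 0.3, 2.6, 1.4, -8.5, 0, 0, 120], grip_force=60)

```text
t: 1.15
tcp_pos: [404.6, -384.8, 213.9]
ee_rot: [[-0.002, -0.07, 0.998], [-0.007, 0.998, 0.07], [-1.0, -0.006, -0.002]]
wrist_force: [1.1, -0.1, 0.1]
grip_width: 45.3
```

```bash
python3 -c "
from h import *
plan((535,-183,180),-.305,10)"
```

```text
t 1.15 tcp [ 404.6 -384.8  213.9] err [130.4 201.8 -33.9] rot [-68.51  -0.34   0.24] F [ 1.1 -0.1  0.1] M [-0.02 -0.04  0.01] w 45.3 q [ 0.9   0.54 -0.29  1.8   0.21  0.83  0.57]
0.32 1.92 1.44 -6.85 -0.03 0.02
0.33 1.74 1.66 -6.85 -0.03 0.02
0.33 1.53 1.86 -6.85 -0.03 0.02
0.33 1.29 2.03 -6.85 -0.03 0.02
0.33 1.04 2.17 -6.85 -0.03 0.02
0.33 0.78 2.27 -6.85 -0.03 0.02
0.33 0.5 2.35 -6.85 -0.03 0.02
0.34 0.22 2.39 -6.85 -0.03 0.02
0.34 -0.07 2.4 -6.85 -0.03 0.02
0.34 -0.36 2.38 -6.85 -0.03 0.02
```

Emit:
drive_tool(commands=[0.4, 2.4, 1.8, -8.5, 0, 0, 120, 0.4, 2.1, 2.1, -8.5, 0, 0, 120, 0.4, 1.8, 2.4, -8.5, 0, 0, 120, 0.4, 1.4, 2.6, -8.5, 0, 0, 120, 0.4, 1, 2.8, -8.5, 0, 0, 120, 0.4, 0.6, 2.9, -8.5, 0, 0, 120, 0.4, 0.2, 3, -8.5, 0, 0, 120, 0.4, -0.2, 3, -8.5, 0, 0, 120])

```text
t: 1.95
tcp_pos: [534.4, -175.1, 180.5]
ee_rot: [[0.001, -0.955, 0.297], [-0.01, 0.296, 0.955], [-1.0, -0.004, -0.009]]
wrist_force: [0.1, -0.1, -0.5]
grip_width: 45.3
```

```bash
python3 -c "
from h import *
plan((535,-183,110),-.305,4)"
```

```text
t 1.95 tcp [ 534.4 -175.1  180.5] err [  0.6  -7.9 -70.5] rot [ 0.23 -0.54  0.24] F [ 0.1 -0.1 -0.5] M [ 0.01 -0.03 -0.01] w 45.3 q [ 0.64  0.64 -0.59  1.82  0.48  0.83  1.08]
1.77 -0.07 -0.17 0.06 -0.14 0.06
1.77 -0.07 -0.17 0.06 -0.14 0.06
1.76 -0.07 -0.18 0.06 -0.14 0.06
1.76 -0.07 -0.18 0.06 -0.14 0.06
```

Emit:
drive_tool(commands=[1.8, -0.1, -0.2, 0, -0.1, 0, 120, 1.8, -0.1, -0.2, 0, -0.1, 0, 120, 1.8, -0.1, -0.2, 0, -0.1, 0, 120, 1.6, 0, -0.2, 0, -0.1, 0, 120, 0, 0, 0, 0, 0, 0, 120])

```text
t: 2.45
tcp_pos: [539.8, -177.6, 109.0]
ee_rot: [[0.009, -0.959, 0.284], [-0.0, 0.284, 0.959], [-1.0, -0.008, 0.002]]
wrist_force: [-0.7, -0.5, 0.5]
grip_width: 45.5
```

```bash
python3 -c "
from h import *
plan((535,-183,62),-.305,4)
c=cap('side'); crop(c,250,130,200,150,4,'c.png')
d=cap('top'); 
print(proj(c,[[535,-183,81]]))"
```

```text
t 2.45 tcp [ 539.8 -177.6  109. ] err [ -4.8  -5.4 -47. ] rot [0.96 0.14 0.47] F [-0.7 -0.5  0.5] M [0.02 0.04 0.01] w 45.5 q [ 0.61  0.74 -0.53  1.86  0.56  0.69  1.03]
1.17 0.09 -0.17 0.24 0.03 0.12
1.17 0.08 -0.16 0.24 0.03 0.12
1.18 0.08 -0.16 0.24 0.03 0.12
1.18 0.08 -0.16 0.24 0.03 0.12
[[343.43340209 263.59743155]]
```

View pics/c.png

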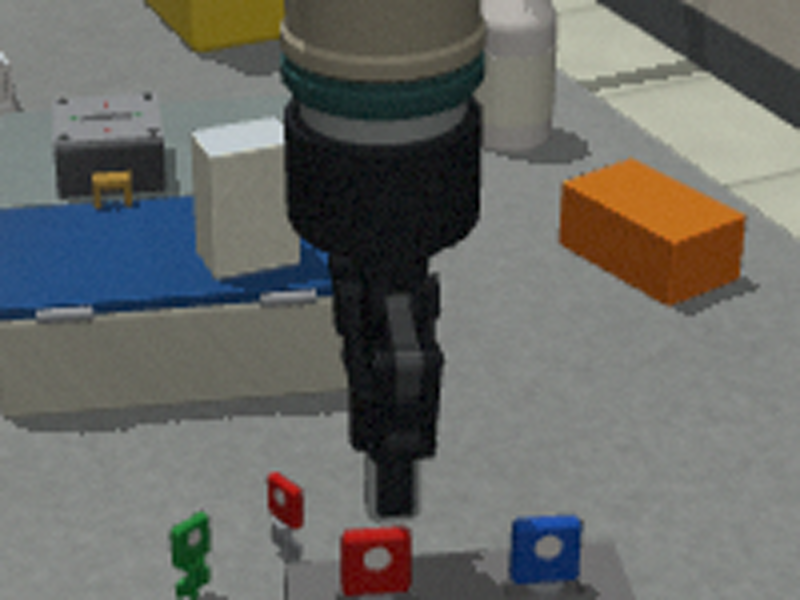

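Emit:
drive_tool(commands=[0.6, 0.3, -0.6, 0.9, 0, 0.4, 120, 1, 0, 0, 0, 0, 0, 120, 1.2, 0, 0, 0, 0, 0, 120, 1, 0, 0, 0, 0, 0, 120])

```text
t: 2.95
tcp_pos: [539.4, -183.6, 74.1]
ee_rot: [[0.012, -0.953, 0.301], [-0.001, 0.301, 0.954], [-1.0, -0.012, 0.003]]
wrist_force: [-0.1, -0.3, 0.7]
grip_width: 45.1
```

```bash
python3 -c "
from h import *
c=cap('side')
U=lambda a,b:(250+(a+.5)/4-.5,130+(b+.5)/4-.5)
print('slot side z106',atz(c,U(106,117),106)); 
print([atz(c,U(*p),106).round(1) for p in((64,101),(150,97),(158,135),(59,140))])
plan((535,-183,62),-.305,2)"
```

```text
slot side z106 [546.28198512 226.90577653 106.        ]
[array([530.1, 260.5, 106. ]), array([579.8, 243.9, 106. ]), array([566.3, 189.5, 106. ]), array([511.3, 207.3, 106. ])]
t 3.0 tcp [ 538.4 -183.3   72.6] err [ -3.4   0.3 -10.6] rot [-0.05  0.17  0.52] F [ 0.2 -0.3 -0.3] M [-0.04  0.03  0.01] w 45.0 q [ 0.59  0.79 -0.48  1.88  0.6   0.61  0.99]
0.53 0.17 -0.04 -0.03 0.09 0.26
0.53 0.17 -0.04 -0.03 0.09 0.26
```

Emit:
drive_tool(commands=[0.7, 0.3, 0, 0, 0.2, 0.5, 120, 0.5, 0, 0, 0, 0, 0, 120, 0, 0.1, 0, 0, 0, 0, 120])

```text
t: 3.3
tcp_pos: [534.0, -181.4, 58.4]
ee_rot: [[-0.002, -0.954, 0.3], [0.0, 0.3, 0.954], [-1.0, 0.002, -0.001]]
wrist_force: [0.3, 0.0, -0.3]
grip_width: 45.5
```

```bash
python3 -c "
from h import *
plan((535,-183,62),-.305,1)"
```

```text
t 3.3 tcp [ 534.  -181.4   58.4] err [ 1.  -1.6  3.6] rot [-0.01 -0.03 -0.12] F [ 0.3  0.  -0.3] M [ 0.02  0.04 -0.02] w 45.5 q [ 0.57  0.81 -0.47  1.89  0.62  0.6   0.97]
-0.36 -0.14 -0.12 -0.01 -0.03 -0.12
```

Emit:
drive_tool(commands=[-0.4, -0.1, -0.1, 0, 0, -0.1, 120, 0, 0, 0, 0, 0, 0, 170, 0, 0, 0, 0, 0, 0, 205, 0, 0, 0, 0, 0, 0, 255, 0, 0, 0, 0, 0, 0, 255, 0, 0, 0, 0, 0, 0, 255])

```text
t: 3.9
tcp_pos: [535.5, -182.8, 63.9]
ee_rot: [[0.002, -0.954, 0.3], [-0.001, 0.3, 0.954], [-1.0, -0.002, -0.0]]
wrist_force: [-0.0, 0.7, -0.7]
grip_width: 7.6
```

```bash
python3 -c "
from h import *
plan((535,-183,62),-.305,1)"
```

```text
t 3.9 tcp [ 535.5 -182.8   63.9] err [-0.5 -0.2 -1.9] rot [-0.   -0.03  0.11] F [-0.   0.7 -0.7] M [-0.02  0.04 -0.02] w 7.6 q [ 0.58  0.8  -0.47  1.88  0.61  0.6   0.98]
0.19 0.04 -0.03 -0.0 -0.03 0.11
```

Emit:
drive_tool(commands=[-0.5, 0, 0, 0, 0, 0, 255, -1.5, 0, 0, 0, 0, 0, 255, -2, 0, 0, 0, 0, 0, 255, -3, 0, 0, 0, 0, 0, 255, -3, 0, 0, 0, 0, 0, 255, -3, 0, 0, 0, 0, 0, 255, -2, 0, 0, 0, 0, 0, 255])

```text
t: 4.6
tcp_pos: [533.3, -181.4, 222.0]
ee_rot: [[-0.003, -0.955, 0.298], [0.001, 0.298, 0.955], [-1.0, 0.003, 0.0]]
wrist_force: [0.4, 0.6, -0.7]
grip_width: 7.5
```

```bash
python3 -c "
from h import *
c=cap('side'); crop(c,280,180,150,110,5,'d.png')
plan((544.5,225,205),-.273,15)"
```

```text
t 4.65 tcp [ 535.1 -181.6  224.9] err [  9.4 406.6 -19.9] rot [-1.71 -0.    0.11] F [0.7 0.1 2.2] M [-0.01 -0.11  0.01] w 7.7 q [ 0.69  0.59 -0.64  1.77  0.43  0.93  1.14]
0.13 0.75 2.61 -0.11 -0.0 0.01
0.13 0.74 2.61 -0.11 -0.0 0.01
0.13 0.74 2.61 -0.11 -0.0 0.01
0.13 0.73 2.61 -0.11 -0.0 0.01
0.13 0.73 2.61 -0.11 -0.0 0.01
0.13 0.72 2.61 -0.11 -0.0 0.01
0.13 0.72 2.61 -0.11 -0.0 0.01
0.13 0.71 2.62 -0.11 -0.0 0.01
0.13 0.71 2.62 -0.11 -0.0 0.01
0.13 0.7 2.62 -0.11 -0.0 0.01
0.13 0.7 2.62 -0.11 -0.0 0.01
0.13 0.69 2.62 -0.11 -0.0 0.01
0.13 0.69 2.62 -0.11 -0.0 0.01
0.13 0.68 2.62 -0.11 -0.0 0.01
0.13 0.68 2.63 -0.11 -0.0 0.01
```

View pics/d.png

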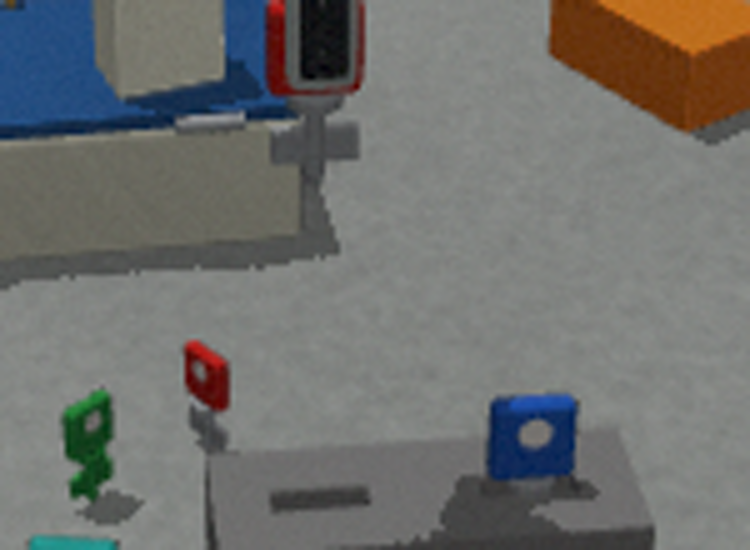

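Emit:
drive_tool(commands=[0, 1, 3.4, -0.1, 0, 0, 255, 0, 1.1, 4, -0.2, 0, 0, 255, 0, 1.1, 4, -0.2, 0, 0, 255, 0, 1.1, 4, -0.2, 0, 0, 255, 0, 1.1, 4, -0.2, 0, 0, 255, 0, 1, 4, -0.2, 0, 0, 255, 0, 1, 4, -0.2, 0, 0, 255, 0, 1, 4, -0.1, 0, 0, 255])

```text
t: 5.45
tcp_pos: [548.2, 145.0, 231.6]
ee_rot: [[0.011, -0.957, 0.289], [-0.007, 0.289, 0.957], [-1.0, -0.013, -0.004]]
wrist_force: [1.5, 0.1, 0.4]
grip_width: 8.1
```

```bash
python3 -c "
from h import *
plan((544.9,225,175),-.28,6)"
```

```text
t 5.45 tcp [548.2 145.  231.6] err [ -3.3  80.  -56.6] rot [-0.78 -0.23  0.74] F [1.5 0.1 0.4] M [-0.03 -0.02 -0.06] w 8.1 q [ 0.09  0.58 -0.63  1.76  0.43  0.93  0.56]
0.93 0.45 1.26 -0.13 -0.04 0.12
0.93 0.45 1.26 -0.13 -0.04 0.12
0.94 0.44 1.26 -0.13 -0.04 0.12
0.94 0.44 1.27 -0.13 -0.04 0.12
0.94 0.43 1.27 -0.13 -0.04 0.12
0.94 0.43 1.27 -0.13 -0.04 0.12
```

Emit:
drive_tool(commands=[0.2, 0.9, 2.6, -0.3, 0, 0.3, 255, 0.8, 0.9, 2.5, -0.3, 0, 0.3, 255, 1.3, 0.6, 2, 0, 0, 0, 255, 1, 0, 0, 0, 0, 0, 255, 1, 0, 0, 0, 0, 0, 255, 0.5, 0, 0, 0, 0, 0, 255])

```text
t: 6.05
tcp_pos: [543.2, 232.0, 186.7]
ee_rot: [[0.006, -0.964, 0.267], [0.002, 0.267, 0.964], [-1.0, -0.005, 0.004]]
wrist_force: [0.5, -0.4, -0.4]
grip_width: 8.1
```

```bash
python3 -c "
from h import *
plan((544.9,225,168),-.28,2)"
```

```text
t 6.05 tcp [543.2 232.  186.7] err [  1.7  -7.  -18.7] rot [0.57 0.23 0.28] F [ 0.5 -0.4 -0.4] M [ 0.02  0.06 -0.01] w 8.1 q [-0.08  0.66 -0.6   1.74  0.47  0.88  0.42]
0.94 -0.17 -0.32 0.28 0.11 0.14
0.94 -0.17 -0.31 0.28 0.11 0.14
```

Emit:
drive_tool(commands=[0.7, -0.2, -0.5, 0.4, 0.2, 0.2, 255, 0.5, -0.1, -0.1, 0, 0, 0, 255, 0, 0, 0, 0, 0, 0, 255])

```text
t: 6.35
tcp_pos: [545.2, 220.5, 173.3]
ee_rot: [[0.0, -0.96, 0.279], [-0.003, 0.279, 0.96], [-1.0, -0.001, -0.003]]
wrist_force: [-0.2, -0.9, -0.2]
grip_width: 7.7
```

```bash
python3 -c "
from h import *
c=cap('side')
A=cv2.resize(c['pixels'][115:190,240:330],None,fx=7,fy=7,interpolation=cv2.INTER_CUBIC)
cv2.imwrite('pics/e.png',cv2.cvtColor(A,cv2.COLOR_RGB2BGR))
plan((544.9,225,168),-.28,1)"
```

```text
t 6.4 tcp [545.4 220.5 173.5] err [-0.5  4.5 -5.5] rot [-0.16 -0.17  0.08] F [ 0.7 -0.6 -0.1] M [-0.03 -0.01  0.02] w 7.5 q [-0.07  0.68 -0.59  1.75  0.48  0.86  0.41]
0.55 0.17 0.42 -0.16 -0.17 0.08
```

View pics/e.png

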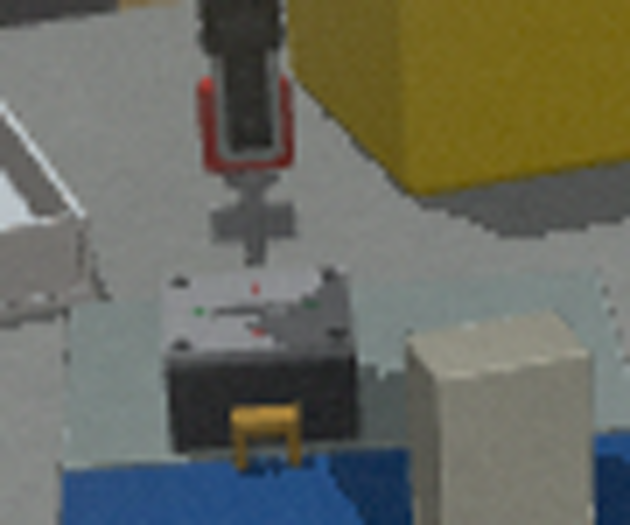

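```bash
python3 -c "
from h import *
c=cap('side')
P=proj(c,[[545.4,220.5,139.6],[545.4,220.5,124.6],[544.9,225,106],[550,225,106]])
C=(P-[240,115]+.5)*7-.5
print(C.round(1), 'meas wing 253.5,221 tip 256,262 hole 257,308')
U=lambda a,b:(240+(a+.5)/7-.5,115+(b+.5)/7-.5)
print(atz(c,U(256.5,308),106),atz(c,U(253.5,221),139.6))
t=cap('top'); p=t['pixels']; A=cv2.resize(p[175:238,150:225],None,fx=8,fy=8,interpolation=cv2.INTER_CUBIC); cv2.imwrite('pics/f.png',cv2.cvtColor(A,cv2.COLOR_RGB2BGR))
plan((544.9,225,168),-.28,1)
"
```

```text
[[252.4 226. ]
 [255.4 267.2]
 [253.7 312.9]
 [267.9 310.3]] meas wing 253.5,221 tip 256,262 hole 257,308
[547.01287482 228.5073089  106.        ] [547.05144941 224.46412995 139.6       ]
t 6.5 tcp [545.5 221.8 174.2] err [-0.6  3.2 -6.2] rot [-0.09 -0.08  0.12] F [ 0.6  0.5 -0.3] M [ 0.   -0.02  0.04] w 8.0 q [-0.07  0.68 -0.59  1.75  0.48  0.86  0.41]
0.62 0.14 0.3 -0.09 -0.08 0.12
```

Emit:
drive_tool(commands=[0.4, 0.1, 0.2, 0, 0, 0.1, 255, 0.3, 0, 0, 0, 0, 0, 255, 0.3, 0, 0, 0, 0, 0, 255, 0, 0, 0, 0, 0, 0, 255, 0, 0, 0, 0, 0, 0, 255])

```text
t: 7.0
tcp_pos: [545.3, 225.1, 164.2]
ee_rot: [[0.001, -0.961, 0.277], [-0.0, 0.277, 0.961], [-1.0, -0.001, 0.0]]
wrist_force: [0.0, -0.4, -1.5]
grip_width: 7.5
```

```bash
python3 -c "
from h import *
plan((545.2,224.8,157),-.28,1)"
```

```text
t 7.0 tcp [545.3 225.1 164.2] err [-0.1 -0.3 -7.2] rot [-0.04  0.01  0.07] F [ 0.  -0.4 -1.5] M [0.01 0.   0.07] w 7.5 q [-0.08  0.69 -0.58  1.76  0.49  0.84  0.4 ]
0.72 -0.0 -0.03 -0.04 0.01 0.07
```

Emit:
drive_tool(commands=[0.3, 0, 0, 0, 0, 0, 255, 0.2, 0, 0, 0, 0, 0, 255, 0.2, 0, 0, 0, 0, 0, 255, 0.2, 0, 0, 0, 0, 0, 255, 0.2, 0, 0, 0, 0, 0, 255])

```text
t: 7.5
tcp_pos: [545.4, 225.3, 152.5]
ee_rot: [[0.002, -0.961, 0.277], [0.0, 0.277, 0.961], [-1.0, -0.002, 0.0]]
wrist_force: [0.2, -1.0, -0.1]
grip_width: 7.9
```

```bash
python3 -c "
from h import *
plan((545.2,224.8,148),-.28,1)"
```

```text
t 7.5 tcp [545.4 225.3 152.5] err [-0.2 -0.5 -4.5] rot [-0.03  0.03  0.09] F [ 0.2 -1.  -0.1] M [-0.01 -0.02 -0.03] w 7.9 q [-0.09  0.71 -0.57  1.76  0.5   0.82  0.39]
0.45 0.01 -0.05 -0.03 0.03 0.09
```

Tip is now below the plate's top with no force. I keep going.

Emit:
drive_tool(commands=[0.2, 0, 0, 0, 0, 0, 255, 0.2, 0, 0, 0, 0, 0, 255, 0.2, 0, 0, 0, 0, 0, 255])

```text
t: 7.8
tcp_pos: [545.4, 225.1, 146.0]
ee_rot: [[0.002, -0.961, 0.277], [-0.0, 0.277, 0.961], [-1.0, -0.002, 0.0]]
wrist_force: [-0.1, 0.1, 0.5]
grip_width: 7.6
```

```bash
python3 -c "
from h import *
plan((545.2,224.8,143),-.28,1)"
```

```text
t 7.8 tcp [545.4 225.1 146. ] err [-0.2 -0.3 -3. ] rot [-0.04  0.01  0.09] F [-0.1  0.1  0.5] M [-0.04 -0.01 -0.02] w 7.6 q [-0.09  0.72 -0.56  1.77  0.51  0.81  0.38]
0.3 0.01 -0.04 -0.04 0.01 0.09
```

Emit:
drive_tool(commands=[0.1, 0, 0, 0, 0, 0, 255, 0.1, 0, 0, 0, 0, 0, 255, 0.1, 0, 0, 0, 0, 0, 255])

```text
t: 8.1
tcp_pos: [545.4, 225.1, 142.5]
ee_rot: [[0.001, -0.961, 0.277], [-0.0, 0.277, 0.961], [-1.0, -0.001, 0.0]]
wrist_force: [0.3, 0.5, -0.4]
grip_width: 7.8
```

```bash
python3 -c "
from h import *
plan((545.2,224.8,143),-.28,1)"
```

```text
t 8.1 tcp [545.4 225.1 142.5] err [-0.2 -0.3  0.5] rot [-0.04  0.01  0.08] F [ 0.3  0.5 -0.4] M [-0.07  0.01 -0.03] w 7.8 q [-0.09  0.72 -0.56  1.77  0.51  0.8   0.38]
-0.05 0.01 -0.03 -0.04 0.01 0.08
```

Emit:
drive_tool(commands=[0.2, 0, 0, 0, 0, 0, 255, 0.2, 0, 0, 0, 0, 0, 255, 0.2, 0, 0, 0, 0, 0, 255, 0.2, 0, 0, 0, 0, 0, 255, 0.2, 0, 0, 0, 0, 0, 255, 0.2, 0, 0, 0, 0, 0, 255])

```text
t: 8.7
tcp_pos: [545.5, 225.1, 129.7]
ee_rot: [[0.002, -0.961, 0.277], [-0.0, 0.277, 0.961], [-1.0, -0.002, 0.0]]
wrist_force: [-0.5, 0.2, -1.1]
grip_width: 8.0
```

```bash
python3 -c "
from h import *
plan((545.2,224.8,125),-.28,1)"
```

```text
t 8.7 tcp [545.5 225.1 129.7] err [-0.3 -0.3 -4.7] rot [-0.04  0.01  0.09] F [-0.5  0.2 -1.1] M [ 0.02 -0.02  0.02] w 8.0 q [-0.1   0.74 -0.55  1.78  0.53  0.77  0.37]
0.47 0.02 -0.03 -0.04 0.01 0.09
```

Emit:
drive_tool(commands=[0.1, 0, 0, 0, 0, 0, 255, 0.1, 0, 0, 0, 0, 0, 255, 0.1, 0, 0, 0, 0, 0, 255, 0.1, 0, 0, 0, 0, 0, 255])

```text
t: 9.1
tcp_pos: [545.5, 225.1, 125.1]
ee_rot: [[0.001, -0.961, 0.277], [-0.0, 0.277, 0.961], [-1.0, -0.001, 0.0]]
wrist_force: [-0.4, -0.4, -0.4]
grip_width: 8.2
```

```bash
python3 -c "
from h import *
plan((545.2,224.8,125),-.28,1)"
```

```text
t 9.1 tcp [545.5 225.1 125.1] err [-0.3 -0.3 -0.1] rot [-0.04  0.01  0.08] F [-0.4 -0.4 -0.4] M [-0.03 -0.02  0.02] w 8.2 q [-0.1   0.74 -0.54  1.78  0.53  0.77  0.37]
0.01 0.02 -0.04 -0.04 0.01 0.08
```

Emit:
drive_tool(commands=[0.05, 0, 0, 0, 0, 0, 255, 0.05, 0, 0, 0, 0, 0, 255, 0.05, 0, 0, 0, 0, 0, 255])

```text
t: 9.4
tcp_pos: [545.5, 225.2, 124.5]
ee_rot: [[0.002, -0.961, 0.277], [-0.001, 0.277, 0.961], [-1.0, -0.002, -0.0]]
wrist_force: [-0.9, -0.6, 4.9]
grip_width: 7.4
```

```bash
python3 -c "
from h import *
plan((545.2,224.8,125),-.28,1)"
```

```text
t 9.4 tcp [545.5 225.2 124.5] err [-0.3 -0.4  0.5] rot [-0.04 -0.01  0.11] F [-0.9 -0.6  4.9] M [-0.22  0.36 -0.  ] w 7.4 q [-0.1   0.74 -0.54  1.78  0.53  0.76  0.36]
-0.05 0.01 -0.04 -0.04 -0.01 0.11
```

Emit:
drive_tool(commands=[0, 0, 0, 0, 0, 0, 255, 0, 0, 0, 0, 0, 0, 255, 0, 0, 0, 3, 0, 0, 255, 0, 0, 0, 3, 0, 0, 255, 0, 0, 0, 3, 0, 0, 255, 0, 0, 0, 3, 0, 0, 255], grip_force=80)

```text
t: 10.0
tcp_pos: [545.0, 224.1, 124.6]
ee_rot: [[0.001, -0.879, 0.477], [-0.002, 0.477, 0.879], [-1.0, -0.002, -0.002]]
wrist_force: [-0.5, 0.1, 1.4]
grip_width: 7.5
```

```bash
cat >> h.py <<'E'
def st(th0=-.28):
    s=arm.observe();R=s['ee_rot'];th=np.arctan2(R[1,2],R[0,2])-np.pi/2
    print('t',round(s['t'],2),'tcp',s['tcp_pos'].round(2),'cw',round(th0-th,4),'deg',round(np.degrees(th0-th),2),'F',s['wrist_force'].round(1),'M',s['moment'].round(3),'w',round(s['grip_width'],1),'tilt',R[2].round(4),'tau7',s['joint_torque'][6].round(3),'q',s['qpos'].round(2))
E
python3 -c "
from h import *
st()"
```

```text
t 10.0 tcp [545.02 224.08 124.62] cw 0.2176 deg 12.47 F [-0.5  0.1  1.4] M [-0.037  0.132  0.053] w 7.5 tilt [-1.     -0.0019 -0.0016] tau7 0.39 q [-0.14  0.73 -0.48  1.79  0.48  0.75  0.2 ]
```

Emit:
drive_tool(commands=[0, 0, 0.07, 3, 0, 0, 255, 0, 0, 0, 3, 0, 0, 255, 0, 0, 0, 3, 0, 0, 255, 0, 0, 0, 3, 0, 0, 255, 0, 0, 0, 3, 0, 0, 255])

```text
t: 10.5
tcp_pos: [545.3, 224.3, 124.6]
ee_rot: [[0.001, -0.719, 0.695], [-0.003, 0.695, 0.719], [-1.0, -0.003, -0.002]]
wrist_force: [-0.0, 0.7, 1.4]
grip_width: 7.3
```

```bash
python3 -c "
from h import *
st()"
```

```text
t 10.5 tcp [545.28 224.3  124.61] cw 0.4889 deg 28.01 F [-0.   0.7  1.4] M [-0.119  0.083  0.092] w 7.3 tilt [-1.     -0.0029 -0.0017] tau7 0.332 q [-0.18  0.72 -0.41  1.79  0.41  0.72 -0.01]
```

Emit:
drive_tool(commands=[0, 0, 0.05, 3, 0, 0, 255, 0, 0, 0, 3, 0, 0, 255, 0, 0, 0, 3, 0, 0, 255, 0, 0, 0, 2, 0, 0, 255, 0, 0, 0, 0, 0, 0, 255])

```text
t: 11.0
tcp_pos: [545.6, 224.3, 124.6]
ee_rot: [[0.001, -0.567, 0.824], [-0.004, 0.824, 0.567], [-1.0, -0.004, -0.002]]
wrist_force: [-0.3, -1.0, 2.3]
grip_width: 7.6
```

```bash
python3 -c "
from h import *
st()"
```

```text
t 11.0 tcp [545.62 224.33 124.63] cw 0.6879 deg 39.42 F [-0.3 -1.   2.3] M [-0.097  0.059  0.125] w 7.6 tilt [-1.     -0.0043 -0.0016] tau7 -0.236 q [-0.22  0.71 -0.35  1.79  0.36  0.71 -0.17]
```

Emit:
drive_tool(commands=[0, 0, 0.03, 1.2, 0, 0, 255, 0, 0, 0, 1.2, 0, 0, 255])

```text
t: 11.2
tcp_pos: [545.4, 224.3, 124.6]
ee_rot: [[0.0, -0.531, 0.847], [-0.005, 0.847, 0.531], [-1.0, -0.004, -0.002]]
wrist_force: [-1.8, -0.2, 2.8]
grip_width: 7.2
```

```bash
python3 -c "
from h import *
st()"
```

```text
t 11.2 tcp [545.44 224.27 124.6 ] cw 0.7309 deg 41.88 F [-1.8 -0.2  2.8] M [-0.186  0.285  0.097] w 7.2 tilt [-1.     -0.0043 -0.0025] tau7 0.071 q [-0.23  0.71 -0.34  1.79  0.35  0.71 -0.2 ]
```

Emit:
drive_tool(commands=[0, 0, 0.03, 1.2, 0, 0, 255, 0, 0, 0, 1.2, 0, 0, 255])

```text
t: 11.4
tcp_pos: [545.1, 224.1, 124.6]
ee_rot: [[-0.001, -0.492, 0.87], [-0.006, 0.87, 0.492], [-1.0, -0.004, -0.004]]
wrist_force: [-1.9, -1.5, 3.3]
grip_width: 7.6
```

```bash
python3 -c "
from h import *
st()"
```

```text
t 11.4 tcp [545.13 224.14 124.63] cw 0.776 deg 44.46 F [-1.9 -1.5  3.3] M [-0.191  0.311  0.135] w 7.6 tilt [-1.     -0.0044 -0.0036] tau7 0.064 q [-0.23  0.71 -0.33  1.79  0.34  0.71 -0.23]
```

Emit:
drive_tool(commands=[0, 0, 0.03, 1.2, 0, 0, 255, 0, 0, 0, 1, 0, 0, 255])

```text
t: 11.6
tcp_pos: [544.8, 224.1, 124.6]
ee_rot: [[-0.002, -0.456, 0.89], [-0.006, 0.89, 0.456], [-1.0, -0.005, -0.005]]
wrist_force: [-1.9, -1.5, 3.3]
grip_width: 7.8
```

```bash
python3 -c "
from h import *
st()"
```

```text
t 11.6 tcp [544.79 224.11 124.63] cw 0.8177 deg 46.85 F [-1.9 -1.5  3.3] M [-0.22   0.47   0.149] w 7.8 tilt [-1.     -0.0046 -0.0047] tau7 0.008 q [-0.24  0.71 -0.32  1.79  0.33  0.71 -0.27]
```

Emit:
drive_tool(commands=[0, 0, 0.03, 1.2, 0, 0, 255, 0, 0, 0, 1, 0, 0, 255])

```text
t: 11.8
tcp_pos: [544.6, 224.1, 124.6]
ee_rot: [[-0.003, -0.419, 0.908], [-0.007, 0.908, 0.419], [-1.0, -0.005, -0.005]]
wrist_force: [-1.8, -0.8, 3.5]
grip_width: 7.3
```

```bash
python3 -c "
from h import *
st()"
```

```text
t 11.8 tcp [544.65 224.12 124.61] cw 0.8585 deg 49.19 F [-1.8 -0.8  3.5] M [-0.247  0.419  0.333] w 7.3 tilt [-1.     -0.005  -0.0054] tau7 -0.216 q [-0.25  0.7  -0.31  1.79  0.31  0.71 -0.3 ]
```

Emit:
drive_tool(commands=[0, 0, 0, 0, 0, 0, 255])

```text
t: 11.9
tcp_pos: [544.7, 224.1, 124.6]
ee_rot: [[-0.003, -0.419, 0.908], [-0.007, 0.908, 0.419], [-1.0, -0.005, -0.005]]
wrist_force: [-2.3, -0.9, 4.8]
grip_width: 7.5
```

```bash
python3 -c "
from h import *
st()
c=cap('side')
A=cv2.resize(c['pixels'][130:190,240:330],None,fx=8,fy=8,interpolation=cv2.INTER_CUBIC)
cv2.imwrite('pics/g.png',cv2.cvtColor(A,cv2.COLOR_RGB2BGR));st()"
```

```text
t 11.9 tcp [544.72 224.09 124.64] cw 0.8587 deg 49.2 F [-2.3 -0.9  4.8] M [-0.314  0.461  0.353] w 7.5 tilt [-1.     -0.0053 -0.0052] tau7 -0.413 q [-0.25  0.7  -0.31  1.79  0.31  0.71 -0.3 ]
t 11.95 tcp [544.68 224.09 124.63] cw 0.8583 deg 49.18 F [-2.4 -0.5  3.4] M [-0.341  0.507  0.342] w 7.7 tilt [-1.     -0.0053 -0.0053] tau7 -0.355 q [-0.25  0.7  -0.31  1.79  0.31  0.71 -0.3 ]
```

View pics/g.png

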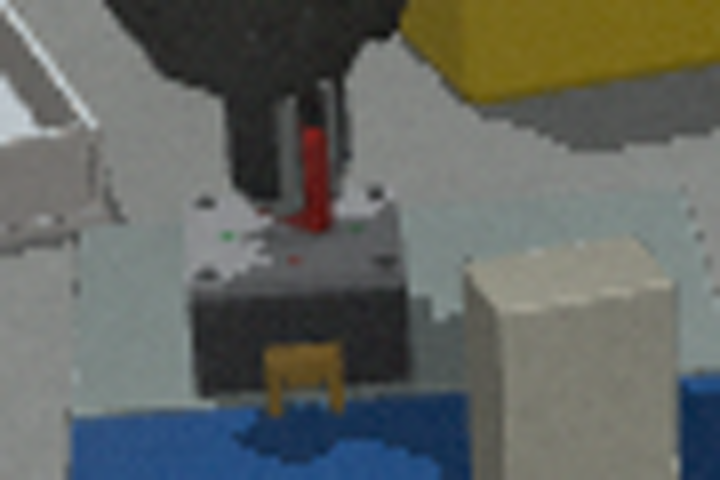

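The picture shows the key head turned about 50° at (315,180), and Mz held at about 0.34 N m, so it is firmly on its stop. I don't push any further and turn back.

Emit:
drive_tool(commands=[0, 0, 0, -1.5, 0, 0, 255, 0, 0, 0, -3, 0, 0, 255, 0, 0, 0, -3.5, 0, 0, 255, 0, 0, 0, -3.5, 0, 0, 255, 0, 0, 0, -3.5, 0, 0, 255, 0, 0, 0, -3.5, 0, 0, 255])

```text
t: 12.55
tcp_pos: [545.3, 224.1, 124.6]
ee_rot: [[-0.002, -0.695, 0.719], [-0.006, 0.719, 0.695], [-1.0, -0.003, -0.006]]
wrist_force: [-2.0, -1.6, 3.9]
grip_width: 7.2
```

```bash
python3 -c "
from h import *
st()"
```

```text
t 12.55 tcp [545.26 224.1  124.59] cw 0.5229 deg 29.96 F [-2.  -1.6  3.9] M [-0.259  0.58  -0.054] w 7.2 tilt [-1.     -0.0026 -0.0058] tau7 -0.459 q [-0.19  0.72 -0.4   1.78  0.4   0.73 -0.04]
```

Emit:
drive_tool(commands=[0, 0, 0, -3.5, 0, 0, 255, 0, 0, 0, -3.5, 0, 0, 255, 0, 0, 0, -3.5, 0, 0, 255, 0, 0, 0, -3.5, 0, 0, 255, 0, 0, 0, -3.5, 0, 0, 255, 0, 0, 0, -3.5, 0, 0, 255, 0, 0, 0, -2.5, 0, 0, 255, 0, 0, 0, 0, 0, 0, 255])

```text
t: 13.35
tcp_pos: [545.5, 224.2, 124.6]
ee_rot: [[-0.004, -0.93, 0.368], [-0.002, 0.368, 0.93], [-1.0, 0.003, -0.004]]
wrist_force: [-2.2, -0.7, 3.8]
grip_width: 7.2
```

```bash
python3 -c "
from h import *
st()"
```

```text
t 13.35 tcp [545.46 224.16 124.6 ] cw 0.0969 deg 5.55 F [-2.2 -0.7  3.8] M [-0.22   0.509 -0.01 ] w 7.2 tilt [-1.      0.0032 -0.0035] tau7 0.23 q [-0.12  0.74 -0.52  1.78  0.51  0.76  0.29]
```

Emit:
drive_tool(commands=[0, 0, 0.04, -1.5, 0, 0, 255, 0, 0, 0.03, -1.5, 0, 0, 255])

```text
t: 13.55
tcp_pos: [545.6, 224.2, 124.6]
ee_rot: [[-0.005, -0.948, 0.318], [-0.003, 0.318, 0.948], [-1.0, 0.004, -0.004]]
wrist_force: [-2.5, -2.1, 4.6]
grip_width: 7.6
```

```bash
python3 -c "
from h import *
st()"
```

```text
t 13.55 tcp [545.58 224.2  124.6 ] cw 0.0435 deg 2.49 F [-2.5 -2.1  4.6] M [-0.353  0.616 -0.057] w 7.6 tilt [-1.      0.0038 -0.0043] tau7 -0.177 q [-0.11  0.74 -0.54  1.78  0.52  0.77  0.34]
```

Emit:
drive_tool(commands=[0, 0, 0.03, -1.5, 0, 0, 255, 0, 0, 0.03, -1, 0, 0, 255])

```text
t: 13.75
tcp_pos: [545.7, 224.2, 124.6]
ee_rot: [[-0.005, -0.962, 0.273], [-0.004, 0.273, 0.962], [-1.0, 0.004, -0.005]]
wrist_force: [-2.8, -1.6, 5.1]
grip_width: 7.7
```

```bash
python3 -c "
from h import *
st()"
```

```text
t 13.75 tcp [545.68 224.25 124.61] cw -0.0033 deg -0.19 F [-2.8 -1.6  5.1] M [-0.509  0.642 -0.015] w 7.7 tilt [-1.      0.0041 -0.0051] tau7 -0.057 q [-0.1   0.75 -0.55  1.78  0.53  0.78  0.37]
```

Emit:
drive_tool(commands=[0, 0, 0, -0.5, 0, 0, 255, 0, 0, 0, 0, 0, 0, 255, -0.1, 0, 0, 0, 0, 0, 255, -0.1, 0, 0, 0, 0, 0, 255, -0.15, 0, 0, 0, 0, 0, 255])

```text
t: 14.25
tcp_pos: [545.9, 224.1, 126.7]
ee_rot: [[-0.006, -0.965, 0.264], [-0.003, 0.264, 0.965], [-1.0, 0.005, -0.005]]
wrist_force: [-0.9, -1.1, -1.5]
grip_width: 7.3
```

```bash
python3 -c "
from h import *
st()
plan((545.4,225,125),-.28,1)"
```

```text
t 14.25 tcp [545.9  224.12 126.67] cw -0.0133 deg -0.76 F [-0.9 -1.1 -1.5] M [-0.259  0.159 -0.018] w 7.3 tilt [-1.      0.0048 -0.0048] tau7 0.017 q [-0.1   0.75 -0.55  1.77  0.53  0.78  0.38]
t 14.25 tcp [545.9 224.1 126.7] err [-0.5  0.9 -1.7] rot [ 0.76 -0.28 -0.27] F [-0.9 -1.1 -1.5] M [-0.26  0.16 -0.02] w 7.3 q [-0.1   0.75 -0.55  1.77  0.53  0.78  0.38]
0.17 0.07 0.07 0.76 -0.28 -0.27
```

Emit:
drive_tool(commands=[-0.15, 0.03, 0.04, 0.3, -0.2, -0.2, 255, -0.15, 0.02, 0.02, 0, 0, 0, 255, -0.15, 0, 0, 0, 0, 0, 255, -0.15, 0, 0, 0, 0, 0, 255])

```text
t: 14.65
tcp_pos: [545.9, 224.1, 132.7]
ee_rot: [[-0.001, -0.963, 0.269], [-0.002, 0.269, 0.963], [-1.0, 0.001, -0.002]]
wrist_force: [-0.9, -1.8, -1.4]
grip_width: 7.4
```

```bash
python3 -c "
from h import *
st()"
```

```text
t 14.65 tcp [545.85 224.15 132.67] cw -0.0073 deg -0.42 F [-0.9 -1.8 -1.4] M [-0.341  0.142  0.047] w 7.4 tilt [-1.e+00  7.e-04 -2.e-03] tau7 0.002 q [-0.1   0.73 -0.56  1.78  0.52  0.79  0.38]
```

Emit:
drive_tool(commands=[-0.2, 0, 0.03, 0, 0, 0, 255, -0.3, 0, 0.02, 0, 0, 0, 255, -0.3, 0, 0, 0, 0, 0, 255, -0.4, 0, 0, 0, 0, 0, 255, -0.4, 0, 0, 0, 0, 0, 255, -0.5, 0, 0, 0, 0, 0, 255, -1, 0, 0, 0, 0, 0, 255, -1, 0, 0, 0, 0, 0, 255])

```text
t: 15.45
tcp_pos: [546.8, 226.9, 177.5]
ee_rot: [[0.001, -0.963, 0.268], [0.002, 0.268, 0.963], [-1.0, -0.001, 0.002]]
wrist_force: [0.4, -0.1, 0.2]
grip_width: 7.5
```

```bash
python3 -c "
from h import *
st()"
```

```text
t 15.45 tcp [546.8  226.9  177.54] cw -0.0087 deg -0.5 F [ 0.4 -0.1  0.2] M [-0.023  0.021 -0.009] w 7.5 tilt [-1.0e+00 -6.0e-04  2.2e-03] tau7 -0.102 q [-0.07  0.68 -0.59  1.74  0.48  0.87  0.42]
```

Emit:
drive_tool(commands=[-2, 0, 0, 0, 0, 0, 255, -2, 0, 0, 0, 0, 0, 255, -0.8, 0, 0, 0, 0, 0, 255, 0, 0, 0, 0, 0, 0, 255])

```text
t: 15.85
tcp_pos: [547.9, 228.8, 231.7]
ee_rot: [[0.006, -0.964, 0.267], [0.006, 0.267, 0.964], [-1.0, -0.005, 0.007]]
wrist_force: [0.2, 0.4, -0.2]
grip_width: 7.3
```

```bash
python3 -c "
from h import *
c=cap('side')
A=cv2.resize(c['pixels'][85:180,250:320],None,fx=6,fy=6,interpolation=cv2.INTER_CUBIC)
B=cv2.resize(c['pixels'][150:190,260:295],(490,570),interpolation=cv2.INTER_CUBIC)[:570]
A=cv2.copyMakeBorder(A,0,0,0,0,0);cv2.imwrite('pics/i.png',cv2.cvtColor(cv2.resize(np.hstack([A[:570],B]),None,fx=.86,fy=.86),cv2.COLOR_RGB2BGR))
plan((535.5,-182.8,225),-.305,10)"
```

```text
t 15.9 tcp [547.7 228.7 231.2] err [ -12.2 -411.5   -6.2] rot [1.98 0.4  0.22] F [ 0.2  1.2 -1. ] M [ 0.07 -0.01  0.02] w 7.6 q [-0.05  0.62 -0.63  1.69  0.43  0.97  0.46]
0.04 -0.98 -4.0 0.2 0.04 0.02
0.04 -1.0 -4.0 0.2 0.04 0.02
0.04 -1.01 -3.99 0.2 0.04 0.02
0.04 -1.02 -3.99 0.2 0.04 0.02
0.05 -1.04 -3.98 0.2 0.04 0.02
0.05 -1.05 -3.98 0.2 0.04 0.02
0.05 -1.06 -3.98 0.2 0.04 0.02
0.05 -1.08 -3.97 0.2 0.04 0.02
0.06 -1.09 -3.97 0.2 0.04 0.02
0.06 -1.11 -3.97 0.2 0.04 0.02
```

View pics/i.png

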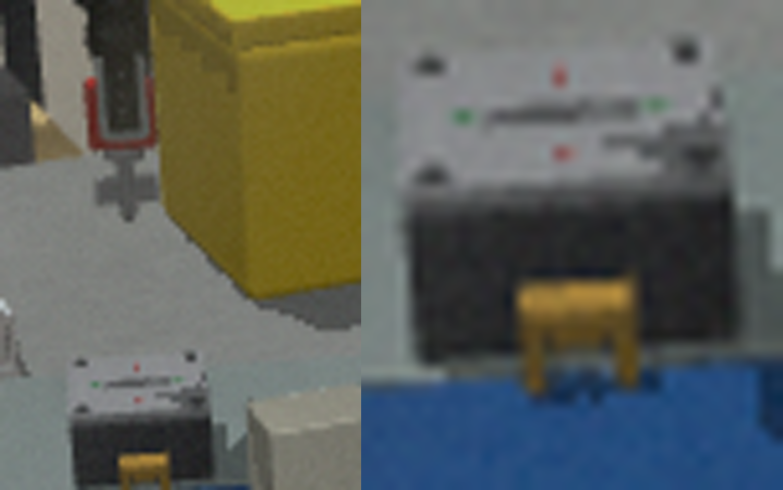

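```bash
python3 -c "
from h import *
c=cap('side');o=cv2.resize(cv2.cvtColor(cv2.imread('pics/c.png'),cv2.COLOR_BGR2RGB),None,fx=.25,fy=.25,interpolation=cv2.INTER_AREA)
n=c['pixels'][130:280,250:450]
for v in range(42,53): print(v,[tuple(x) for x in o[v,22:34].tolist()],'\n  ',[tuple(x) for x in n[v,22:34].tolist()])
t=cap('top');b0=cv2.cvtColor(cv2.imread('pics/t0.png'),cv2.COLOR_BGR2RGB)
for v in range(206,218,2): print(v,b0[v,196:214].tolist(),'\n  ',t['pixels'][v,196:214].tolist())
" | tr -d ' '
```

```text
42[(44,46,46),(43,44,43),(47,46,43),(45,43,41),(43,44,43),(47,49,44),(49,48,43),(45,44,41),(47,44,41),(59,54,41),(63,56,42),(38,38,37)]
[(38,39,40),(39,40,39),(40,39,38),(35,36,40),(34,39,38),(37,39,42),(38,37,39),(29,28,31),(36,33,37),(50,44,38),(64,58,43),(32,35,32)]
43[(46,44,44),(96,81,51),(124,101,55),(124,101,54),(126,102,53),(151,119,59),(152,121,60),(151,119,58),(155,122,60),(151,120,56),(98,82,48),(43,40,38)]
[(39,39,38),(95,79,50),(120,97,51),(126,104,58),(127,102,58),(156,122,60),(154,120,58),(155,123,59),(156,124,58),(159,126,61),(96,80,47),(40,39,39)]
44[(46,44,42),(146,117,60),(163,129,61),(162,130,61),(162,129,59),(165,130,58),(165,131,60),(164,129,58),(164,131,59),(162,128,60),(102,84,49),(44,41,41)]
[(39,38,39),(154,121,55),(159,128,59),(159,126,57),(159,125,60),(164,130,62),(166,130,61),(163,128,58),(162,128,57),(163,127,57),(102,84,49),(36,38,36)]
45[(43,41,43),(109,88,47),(135,105,47),(137,110,52),(136,107,48),(122,95,40),(120,98,42),(123,97,44),(111,88,40),(110,86,41),(82,67,39),(41,41,40)]
[(35,32,32),(106,86,44),(134,106,50),(132,105,49),(133,108,53),(119,95,46
[... 3967 characters left out ...]
84],[49,63,90],[44,64,95],[48,71,105]]
[[130,129,134],[93,93,97],[57,58,62],[44,45,48],[54,51,48],[87,76,57],[127,110,73],[155,136,87],[166,146,94],[169,148,95],[169,148,95],[166,145,93],[154,134,89],[124,110,85],[83,83,91],[54,70,98],[49,70,104],[52,77,115]]
216[[100,101,105],[65,66,69],[44,45,49],[40,41,44],[46,46,46],[72,67,55],[110,98,70],[138,122,81],[148,130,84],[151,131,84],[152,132,84],[147,128,82],[129,113,77],[93,85,75],[60,67,85],[47,64,93],[46,66,99],[48,73,110]]
[[110,110,114],[72,72,76],[46,47,51],[43,44,48],[51,50,49],[81,74,60],[121,108,76],[150,133,89],[160,141,92],[162,142,92],[164,143,93],[159,138,89],[140,123,84],[102,93,82],[64,72,92],[49,68,100],[49,72,107],[53,80,120]]
```

The pixels in the keeper opening (rows 47-48) changed from dark to brass, so the bolt is thrown. The key is out and sits straight in the grip. I return to the stand.

Emit:
drive_tool(commands=[0, -0.9, -3.6, 0.2, 0.1, 0, 255, 0, -1, -4, 0.2, 0, 0, 255, 0, -1, -4, 0.2, 0, 0, 255, 0, -1, -4, 0.2, 0, 0, 255, 0, -1, -4, 0.2, 0, 0, 255, 0, -1, -4, 0.2, 0, 0, 255, 0, -1, -4, 0.2, 0, 0, 255, 0, -1, -4, 0.2, 0, 0, 255])

```text
t: 16.8
tcp_pos: [531.3, -100.5, 219.6]
ee_rot: [[-0.01, -0.96, 0.28], [0.009, 0.28, 0.96], [-1.0, 0.012, 0.006]]
wrist_force: [1.3, 0.1, -0.5]
grip_width: 7.5
```

```bash
python3 -c "
from h import *
plan((535.5,-182.8,170),-.305,3)"
```

```text
t 16.8 tcp [ 531.3 -100.5  219.6] err [  4.2 -82.3 -49.6] rot [ 1.24  0.33 -0.7 ] F [ 1.3  0.1 -0.5] M [-0.06 -0.11  0.01] w 7.5 q [ 0.57  0.57 -0.65  1.82  0.42  0.9   1.01]
1.63 -0.92 -2.6 0.41 0.11 -0.23
1.63 -0.93 -2.59 0.41 0.11 -0.23
1.64 -0.95 -2.58 0.41 0.11 -0.23
```

Emit:
drive_tool(commands=[1, -0.9, -3, 0.5, 0.1, -0.3, 255, 1.5, -0.9, -2.4, 0.4, 0.1, -0.2, 255, 1.2, -0.6, -1.6, 0.2, 0, -0.1, 255, 0.6, 0, 0, 0, 0, 0, 255, 0, 0, 0, 0, 0, 0, 255])

```text
t: 17.3
tcp_pos: [529.7, -184.3, 169.6]
ee_rot: [[-0.009, -0.951, 0.309], [0.002, 0.309, 0.951], [-1.0, 0.009, -0.0]]
wrist_force: [-0.5, -0.2, -0.4]
grip_width: 7.6
```

```bash
python3 -c "
from h import *
plan((535.5,-182.8,120),-.305,3)"
```

```text
t 17.3 tcp [ 529.7 -184.3  169.6] err [  5.8   1.5 -49.6] rot [-0.54 -0.02 -0.53] F [-0.5 -0.2 -0.4] M [ 0.09 -0.03  0.02] w 7.6 q [ 0.67  0.66 -0.6   1.82  0.49  0.82  1.08]
1.65 -0.18 0.11 -0.18 -0.01 -0.18
1.65 -0.18 0.11 -0.18 -0.01 -0.18
1.65 -0.17 0.11 -0.18 -0.01 -0.18
```

Emit:
drive_tool(commands=[1, -0.3, 0.2, -0.3, 0, -0.3, 255, 1.2, -0.2, 0.1, -0.2, 0, -0.2, 255, 1.2, 0, 0, 0, 0, 0, 255, 0.8, 0, 0, 0, 0, 0, 255, 0, 0, 0, 0, 0, 0, 255, 0, 0, 0, 0, 0, 0, 255])

```text
t: 17.9
tcp_pos: [537.3, -175.3, 124.6]
ee_rot: [[0.001, -0.957, 0.29], [0.003, 0.29, 0.957], [-1.0, -0.0, 0.003]]
wrist_force: [1.0, -0.0, 0.0]
grip_width: 7.4
```

```bash
python3 -c "
from h import *
plan((535.5,-182.8,105),-.305,3)"
```

```text
t 17.9 tcp [ 537.3 -175.3  124.6] err [ -1.8  -7.5 -19.6] rot [0.6  0.19 0.01] F [ 1. -0.  0.] M [ 0.03 -0.03 -0.02] w 7.4 q [ 0.62  0.72 -0.56  1.85  0.55  0.73  1.03]
0.65 -0.01 -0.26 0.2 0.06 0.0
0.65 -0.02 -0.26 0.2 0.06 0.0
0.65 -0.02 -0.26 0.2 0.06 0.0
```

Tip is at z≈76. I correct sideways, then check again before lowering.

Emit:
drive_tool(commands=[0.2, 0, -0.5, 0.5, 0.1, 0, 255, 0.2, 0, -0.2, 0, 0, 0, 255, 0.2, 0, 0, 0, 0, 0, 255, 0, 0, 0, 0, 0, 0, 255, 0, 0, 0, 0, 0, 0, 255])

```text
t: 18.4
tcp_pos: [535.7, -183.5, 119.2]
ee_rot: [[0.003, -0.954, 0.301], [-0.0, 0.301, 0.954], [-1.0, -0.003, 0.001]]
wrist_force: [-0.7, 0.3, 0.3]
grip_width: 7.2
```

```bash
python3 -c "
from h import *
plan((535.5,-182.8,90),-.305,3)"
```

```text
t 18.4 tcp [ 535.7 -183.5  119.2] err [ -0.2   0.7 -29.2] rot [-0.02  0.05  0.15] F [-0.7  0.3  0.3] M [-0.05  0.02 -0.01] w 7.2 q [ 0.63  0.73 -0.55  1.86  0.55  0.71  1.03]
0.97 0.02 0.02 -0.01 0.02 0.05
0.97 0.02 0.02 -0.01 0.02 0.05
0.97 0.02 0.02 -0.01 0.02 0.05
```

Emit:
drive_tool(commands=[0.4, 0, 0.05, 0, 0, 0.1, 255, 0.4, 0, 0.03, 0, 0, 0, 255, 0.4, 0, 0, 0, 0, 0, 255, 0.4, 0, 0, 0, 0, 0, 255, 0.4, 0, 0, 0, 0, 0, 255, 0.3, 0, 0, 0, 0, 0, 255, 0.2, 0, 0, 0, 0, 0, 255, 0.2, 0, 0, 0, 0, 0, 255])

```text
t: 19.2
tcp_pos: [536.2, -182.4, 89.8]
ee_rot: [[0.001, -0.954, 0.3], [0.001, 0.3, 0.954], [-1.0, -0.001, 0.001]]
wrist_force: [-0.1, -0.0, 0.3]
grip_width: 7.7
```

```bash
python3 -c "
from h import *
plan((535.5,-182.8,64),-.305,3)"
```

```text
t 19.2 tcp [ 536.2 -182.4   89.8] err [ -0.7  -0.4 -25.8] rot [-0.01  0.07  0.05] F [-0.1 -0.   0.3] M [-0.02  0.01  0.  ] w 7.7 q [ 0.6   0.77 -0.51  1.87  0.59  0.66  1.  ]
0.86 0.02 -0.02 -0.0 0.02 0.02
0.86 0.02 -0.02 -0.0 0.02 0.02
0.86 0.02 -0.02 -0.0 0.02 0.02
```

Tip is about 4 mm into the well with no force.

Emit:
drive_tool(commands=[0.3, 0.03, 0, 0, 0, 0, 255, 0.3, 0, 0, 0, 0, 0, 255, 0.3, 0, 0, 0, 0, 0, 255, 0.3, 0, 0, 0, 0, 0, 255, 0.3, 0, 0, 0, 0, 0, 255, 0.3, 0, 0, 0, 0, 0, 255, 0.2, 0, 0, 0, 0, 0, 255])

```text
t: 19.9
tcp_pos: [536.1, -182.3, 68.2]
ee_rot: [[0.002, -0.954, 0.3], [0.001, 0.3, 0.954], [-1.0, -0.001, 0.001]]
wrist_force: [-0.3, 0.2, 0.3]
grip_width: 7.4
```

```bash
python3 -c "
from h import *
plan((535.5,-182.8,64),-.305,1)"
```

```text
t 19.9 tcp [ 536.1 -182.3   68.2] err [-0.6 -0.5 -4.2] rot [-0.01  0.07  0.07] F [-0.3  0.2  0.3] M [0.02 0.   0.05] w 7.4 q [ 0.59  0.8  -0.49  1.88  0.62  0.62  0.98]
0.42 0.04 -0.06 -0.01 0.07 0.07
```

Emit:
drive_tool(commands=[0.15, 0.03, 0, 0, 0, 0, 255, 0.1, 0, 0, 0, 0, 0, 255, 0.1, 0, 0, 0, 0, 0, 255, 0.05, 0, 0, 0, 0, 0, 255])

```text
t: 20.3
tcp_pos: [535.7, -182.2, 63.7]
ee_rot: [[0.001, -0.954, 0.3], [0.001, 0.3, 0.954], [-1.0, -0.001, 0.001]]
wrist_force: [-0.6, -0.2, -2.1]
grip_width: 7.2
```

```bash
python3 -c "
from h import *
plan((535.5,-182.8,64),-.305,1)"
```

```text
t 20.3 tcp [ 535.7 -182.2   63.7] err [-0.2 -0.6  0.3] rot [-0.01  0.07  0.06] F [-0.6 -0.2 -2.1] M [-0.    0.03 -0.03] w 7.2 q [ 0.58  0.8  -0.48  1.88  0.62  0.61  0.97]
-0.03 0.01 -0.06 -0.01 0.07 0.06
```

Emit:
drive_tool(commands=[0, 0, 0, 0, 0, 0, 225, 0, 0, 0, 0, 0, 0, 190, 0, 0, 0, 0, 0, 0, 140, 0, 0, 0, 0, 0, 0, 120, 0, 0, 0, 0, 0, 0, 120])

```text
t: 20.8
tcp_pos: [536.2, -182.3, 64.2]
ee_rot: [[0.002, -0.954, 0.3], [0.001, 0.3, 0.954], [-1.0, -0.002, 0.001]]
wrist_force: [-0.6, -0.1, 0.7]
grip_width: 45.3
```

```bash
python3 -c "
from h import *
st()"
```

```text
t 20.8 tcp [ 536.23 -182.26   64.17] cw 0.0251 deg 1.44 F [-0.6 -0.1  0.7] M [ 0.007 -0.009  0.011] w 45.3 tilt [-1.     -0.0022  0.0012] tau7 -0.0 q [ 0.58  0.8  -0.48  1.88  0.62  0.61  0.97]
```

Emit:
drive_tool(commands=[-0.5, 0, 0, 0, 0, 0, 120, -1, 0, 0, 0, 0, 0, 120, -2, 0, 0, 0, 0, 0, 120, -3, 0, 0, 0, 0, 0, 120, -3, 0, 0, 0, 0, 0, 120, -2, 0, 0, 0, 0, 0, 120, 0, 0, 0, 0, 0, 0, 120, 0, 0, 0, 0, 0, 0, 120])

```text
t: 21.6
tcp_pos: [536.0, -181.9, 187.8]
ee_rot: [[0.004, -0.954, 0.299], [0.0, 0.299, 0.954], [-1.0, -0.004, 0.001]]
wrist_force: [0.4, -0.3, -1.7]
grip_width: 45.3
```

```bash
python3 -c "
from h import *
st()
c=cap('side'); crop(c,255,145,160,160,4,'j.png')
p=cv2.imread('pics/j.png'); cv2.imwrite('pics/j.png',cv2.resize(p,(600,600)))
print(blob(c,'r',(334,258,356,284)),blob(c,'b',(374,254,400,282)),'start 343.46 269.90 / 385.70 267.02')"
```

```text
t 21.6 tcp [ 535.96 -181.9   187.79] cw 0.0241 deg 1.38 F [ 0.4 -0.3 -1.7] M [-0.023  0.021 -0.028] w 45.3 tilt [-1.     -0.0037  0.0012] tau7 0.007 q [ 0.67  0.64 -0.62  1.8   0.47  0.85  1.1 ]
[343.90958165 269.81646424] [385.93779581 266.86747803] start 343.46 269.90 / 385.70 267.02
```

View pics/j.png

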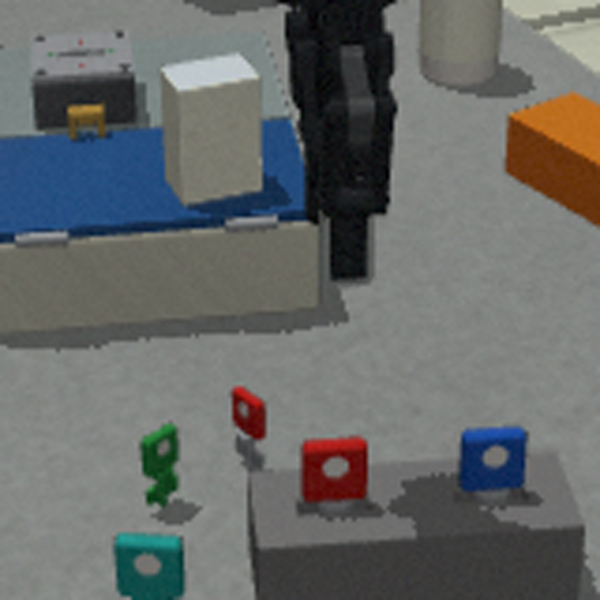

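The red key stands upright in its well at (335,470), released, within half a pixel of where it started. The blue key and the carton are unmoved, and the gripper is clear.

```bash
python3 -c "
from workcell import arm
print(arm.close_job())"
```

```text
the job is handed in; nothing more can be done
None
```

I locked the box with the red key, put the key back upright in its well, and handed the job in at 21.7 s of the 72 s allowed. I got no verdict back.

- **Insertion:** the key went in all the way with about 5 N of contact.
- **Turn:** I turned it clockwise about 0.86 rad (tool angle) until it came up against the stop. I held it there for about 0.15 s.
- **Torque above the target:** the reading at the stop was about 0.34 N m, slightly over the 0.2–0.3 N m guideline. Wrist force stayed around 5 N. The force between key and lock can't be measured directly.
- **Return and withdrawal:** I turned the key back to the slot, but never felt the hard stop at zero. The key then drew out with under 3 N, so I take the plug to be at its start position. I did not read the plug's angle itself.
- **Bolt:** the opening in the brass keeper changed from dark to brass in the side camera, so the bolt is out. I did not measure how far.
- **Final check:** the red key is released and within half a pixel of where it started. The blue key is within 0.3 pixel of its start, and the carton looks unmoved. The gripper is about 100 mm above the red key's head.

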